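# Lock off the feeder and free the jammed balls

### The arm

A 7-joint arm with a two-finger parallel gripper is mounted at the origin on the work surface. World frame = base frame: x ahead of the robot, y to its left, z up, the work surface at z = 0. Lengths are in m, angles in rad, forces in N, time in s.
With the tool pointing down it reaches from about 0.35 to 0.9 m from the base axis. Payload 8.1 kg.
Tool frame: the origin (TCP) lies midway between the tips of the shut fingers; the grasp point (between the pads) lies 19 mm behind it; z points along the fingers, y is the direction in which the jaws open and shut (so a half turn about z gives the same grasp; the last joint's range is limited). The gripper opens to 92 mm and grips with 3 to 60 N. Pads are 19 mm wide; open, the fingers measure 130 mm over their backs; the gripper's body (75 mm by 190 mm) begins 47 mm behind the grasp point.
Start: joints at [-1.296, 0.434, 0.025, 1.573, -0.012, 1.134, -0.075], TCP at [0.231, 0.581, 0.227] pointing down, gripper open.
Joint ranges: [-2.62, 2.62], [-0.44, 2.09], [-1.27, 1.32], [0.08, 2.57], [-1.32, 4.46], [0.12, 2], [-2.74, 2.74]. Speed limits (rad/s): [2.22, 2.22, 3.01, 3.01, 3.14, 3.14, 3.14].

### API

Orientations are given as a rotation vector (axis times angle).
In Python, from cell import readout, imaging, arm gives the robot as it stands.
- The arm moves only by the tool send_rows, never from a script. Its arguments are lists of equal length, an entry for each row: "claw": the gripper command: -1 is fully open, 1 is shut, values between are in proportion; "delta_pos": the shift along the tool's x, y, z as a fraction of full scale, a list of three; "dr": the turn, a rotation vector about the tool's x, y, z as a fraction of full scale, a list of three. In form: {"claw": [claw, ...], "delta_pos": [[dx, dy, dz], ...], "dr": [[ax, ay, az], ...]}. A call has exactly 5 rows; each row is the pose to reach, as a shift and turn from the pose commanded when the call began, along the tool's axes at that moment; what a row does not reach only later rows make up. Full scale, the value 1, is 250 mm for a shift and 2 rad for a turn. A row lasts 1/10 s, in which the tool goes at most 50 mm and 8.59 degrees, less where a joint would pass 70% of its speed; a pose out of reach is approached as far as the arm can. A call with a number of a shift or a turn outside -1 to 1 is refused whole. A call with a gripper value outside its range is refused whole. The fingers move at their own pace and stop on an object; "force" is the grip in N (left out, the last holds). Time passes only in rows, so rows that repeat a pose let the fingers close, or fill a call up. It gives the time, the measured TCP pose, the force and the opening at its end, in the units of the state.
- readout.observe(): the state, without advancing time (a new reading comes with each control period).
- imaging.get_image(name): name is "side" or "top" or "wrist"; returns (picture, depth): 420x560x3 uint8, blue, green, red; 420x560 float32, m along the optical axis (not along the pixel's ray), 0 where there is no reading.
- imaging.get_calibration(name): a dict with "vfov" (degrees; the focal length in pixels is half the picture's height over the tangent of half this angle, whatever the lens; pixels are square), "cx", "cy" (the principal point, pixels), "extrinsics" (4x4, takes a point from world to camera coordinates). Camera axes: x right, y down, z forward; pixel columns grow to the right and rows downward; lengths in m; the calibration is good to about 2 mm. The wrist camera is an equidistant fisheye: a pixel r from the principal point sees the ray r / f radians off the axis. A picture is of the moment at which its call begins: read the wrist's pose just before it. get_calibration takes no time and is no camera call; for the wrist camera it gives the pose at the moment of the call.
- arm.sign_off(): hands the job in, once; it reports no verdict.
The state is a dict: "clock": time; "joints": joint angles; "dq": joint speeds; "joint_efforts": joint torques, N m; "position": TCP position; "ee_rot": TCP orientation; "force": force on the tool from outside, world axes, zero at the start; "ft_torque": the same for the moment, N m; "width": opening from 0.0 (shut) to 1.0 (fully open).
Only numpy, scipy, OpenCV 4.12 (cv2) and the standard library are available. Lean on these libraries where they do the work, as an engineer would, in place of code of your own. Each camera call takes 0.05 s, during which the arm holds its last target.

### The job

The wooden balls have jammed at the narrow opening of the feed chute. First lock the drive off at the grey switch box, before touching any ball: pull the red-capped toggle bat outward, flip it over to the red side and let it drop back into its lock. Then nudge a blocking ball back up the chute so that the jam breaks, until all three balls have rolled down into the catch tray and lie there; leave the toggle locked off, and the mug, the roll of tape and the wood offcut where they are.

Things in the scene. Friction and masses are not known exactly. Their poses are not given: they have to be found in the camera images.
- toggle_pivot (a point): Where the toggle bat enters the top of the grey steel switch box (box 150 x 120 x 100 mm, fixed on the bench, level; bat in the middle of its flat top). The point is the bat's swing axis, level with the top face, 100 mm above the bench. Axes are the box's: z up, y along the swing axis, x from the green end plate (-x) to the red end plate (+x). A flat black bezel with 3 to 5 mm high trim lies round it; nothing else stands on the top.
- toggle_grip (a point): Middle of the bat's red grip cap (cylinder 16 mm in diameter, 24 mm long, on a 10 mm steel shaft), 38 mm along the bat from toggle_pivot when the bat is not pulled; the bat's end is 12 mm beyond it. Moves with the bat; its z axis points outward along the bat, its y axis is the swing axis.
- toggle (a joint): Swing of the bat about the box's y axis, rad: 0 = leaning 0.45 rad from vertical towards the green end (ON, as it starts), 0.45 = upright, 0.90 = leaning 0.45 rad towards the red end (OFF). Locked at both ends (about 0.06 rad of play) unless pulled out; it swings freely while pulled.
- toggle_pull (a joint): How far the bat is pulled outward along its own length, m: 0 = seated in its lock, 0.014 = end of travel. It must be out by about 0.011 to pass the lock in the middle. A spring of 6 N (seated) to 10 N (fully out) draws it back in; released near the end of the swing it seats by itself.
- opening (a point): Middle of the 58 mm wide opening at the low end of the fixed plywood chute, on the chute's white floor, 45 mm above the bench. Axes are the chute's, level: z up, x pointing back up the chute, y across. From here the floor rises along +x at 0.24 rad for 140 mm, ending in a back wall; funnel walls 26 mm high and 6 mm thick spread from the opening's edges (y = +-29 mm) at 45 degrees to y = +-66 mm, then run straight back. At -x, below the opening, lies the open catch tray.
- tray_middle (a point): Middle of the catch tray's floor, 58 mm before the opening (-x of the chute) and 18 mm above the bench. The tray is 150 mm wide and 105 mm long inside, its walls reach 48 mm above the bench, its floor falls slightly away from the opening.
- ball_a_center (a point): Centre of a pale wooden ball, 36 mm in diameter, about 18 g. It starts wedged side by side with ball_b just behind the opening (centres about 10 mm behind it and 21 mm above its floor, one 18 mm to +y and one to -y, either way round), each against its funnel wall.
- ball_b_center (a point): Centre of the mid-brown wooden ball, 36 mm in diameter, about 18 g, wedged beside ball_a. Pushing either one back 15 to 25 mm breaks the jam: with the finger entering close to the funnel wall on that side, the neighbour rolls out past it; the rest roll down by themselves once the finger is lifted out. If they wedge again, nudge again.
- ball_c_center (a point): Centre of the dark wooden ball, 36 mm in diameter, about 18 g, waiting behind the other two in the middle of the chute.
- tape_roll: Bystander: roll of clear tape, 90 mm across and 45 mm high; origin under its centre.
- mug: Bystander: blue mug, 80 mm across and 90 mm high; origin under its centre.
- offcut: Bystander: wood offcut 120 x 60 x 30 mm; origin under its centre.
Not all that is in view belongs to the job. Of the things shaped like the part that bears ball_a_center, the wooden one is meant. What is shaped like the part that bears ball_b_center but blue is not meant.

How it is judged:
By the outcome, as a careful person would: the job done as asked, in the order asked, and still so for the second after the job is handed in, with the robot touching nothing.
It also fails if it takes over 53 s, if anything falls off the work surface, if the arm or the gripper's body presses on something with over 40 N, if the wrist force passes 120 N, or if a joint passes its speed limit or range.

## Working session

There is one attempt and no reset: what is moved stays moved. The work goes in short steps, Python scripts to look and compute and a tool call to move; the robot and the scene stay as the last step left them, time stands still between calls to the robot, and variables do not carry over. Pictures are saved under pics/ and viewed, and the job is handed in when it is done.

Besides the shell and the picture viewer there is one more tool, called by a JSON object that holds its "op" and its "data". send_rows: Moves the arm, as the interface text tells. Its arguments: {"type":"object","properties":{"claw":{"type":"array","items":{"type":"number"}},"delta_pos":{"type":"array","items":{"type":"array","items":{"type":"number","minimum":-1,"maximum":1}}},"dr":{"type":"array","items":{"type":"array","items":{"type":"number","minimum":-1,"maximum":1}}},"force":{"type":"number"}},"required":["claw","delta_pos","dr"]}

```bash
mkdir -p pics; ls
python3 - <<'E'
from cell import readout, imaging, arm
import cv2
print(readout.observe())
for n in ("side","top","wrist"):
    c=imaging.get_calibration(n); print(n,c)
    p,d=imaging.get_image(n); cv2.imwrite(f"pics/{n}0.png",p)
    import numpy as np; np.save(f"pics/{n}0.npy",d)
E
```

```text
pics
{'clock': 0.0, 'joints': array([-1.29559589,  0.43521565,  0.02494786,  1.57407811, -0.01155925,
        1.13400304, -0.07511955]), 'dq': array([ 0.00086672, -0.0007553 ,  0.00051904, -0.00024008, -0.00119756,
        0.00152612,  0.00058876]), 'joint_efforts': array([-9.30748683e-04, -6.67861819e+01,  9.84530188e-01, -3.14470589e+01,
       -6.06875634e-02,  4.30289924e-02,  1.44686737e-04]), 'position': array([0.23041403, 0.5804351 , 0.22595659]), 'ee_rot': array([-5.89976317e-01, -3.08556834e+00,  2.44240867e-03]), 'force': array([-0.27805916,  0.51243603, -0.14412963]), 'ft_torque': array([ 0.03910286, -0.01614586,  0.02482441]), 'width': 0.9985244116893075}
side {'vfov': 50.5168935929944, 'cx': 282.64096189733016, 'cy': 202.86901804445534, 'extrinsics': array([[ 8.71080398e-01, -4.91140414e-01,  1.86860458e-04,
        -4.89503585e-01],
       [-3.74563974e-01, -6.64567901e-01, -6.46568894e-01,
         3.11899917e-01],
       [ 3.17680296e-01,  5.63143498e-01, -7.62855576e-01,
         9.74579379e-01],
       [ 0.00000000e+00,  0.00000000e+00,  0.00000000e+00,
         1.00000000e+00]])}
top {'vfov': 48.490246943746676, 'cx': 276.7667243981637, 'cy': 210.94887227950485, 'extrinsics': array([[ 0.00516872, -0.99969477,  0.024159  , -0.01073212],
       [-0.9902618 , -0.00847809, -0.13895927,  0.58596292],
       [ 0.13912168, -0.02320549, -0.99000337,  1.44693064],
       [ 0.        ,  0.        ,  0.        ,  1.        ]])}
wrist {'vfov': 65.70646984690485, 'cx': 279.2481357878481, 'cy': 213.72707788918945, 'extrinsics': array([[ 0.36886065,  0.92948315, -0.00170323, -0.62346832],
       [ 0.89430219, -0.35439869,  0.27317605, -0.03478805],
       [ 0.25330891, -0.1022871 , -0.96196255,  0.38976791],
       [ 0.        ,  0.        ,  0.        ,  1.        ]])}
```

View pics/side0.png

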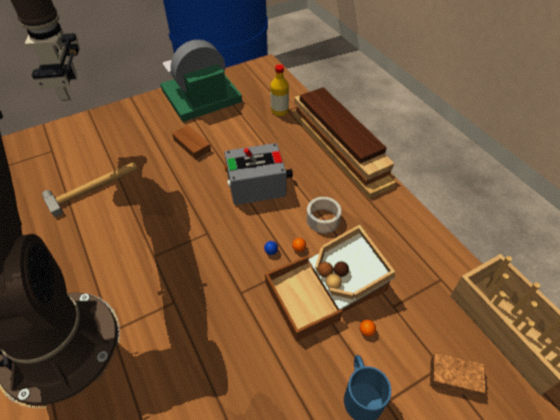

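View pics/top0.png

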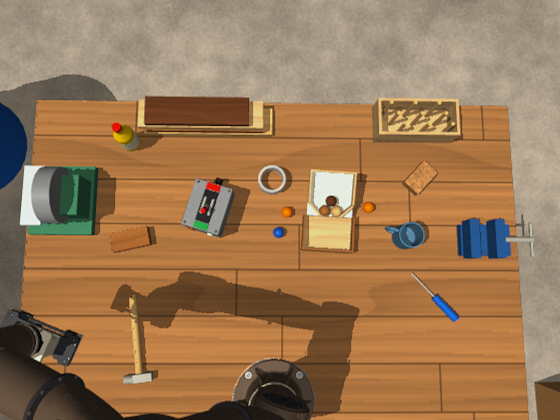

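View pics/wrist0.png

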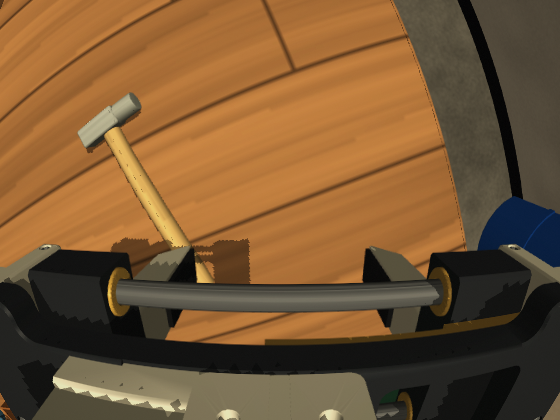

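The side and top views both show the box (top view about 208,208), chute and tray (330,210), and the balls near (330,207). I'll enlarge those areas and set up helpers.

```bash
cat > h.py <<'E'
import numpy as np, cv2
from cell import readout, imaging, arm
from scipy.spatial.transform import Rotation as R
def ray(n,u,v,cal=None):
    c=cal or imaging.get_calibration(n); f=210/np.tan(np.radians(c["vfov"])/2)
    E=c["extrinsics"]; x=(u-c["cx"]);y=(v-c["cy"])
    if n=="wrist":
        r=np.hypot(x,y); t=r/f; d=np.array([x/r*np.sin(t),y/r*np.sin(t),np.cos(t)]) if r>0 else np.array([0,0,1.])
    else: d=np.array([x/f,y/f,1.])
    Rm=E[:3,:3]; o=-Rm.T@E[:3,3]
    return o,Rm.T@d
def atz(n,u,v,z,cal=None):
    o,d=ray(n,u,v,cal); return o+d*(z-o[2])/d[2]
def atd(n,u,v,D):
    o,d=ray(n,u,v); return o+d*D[int(round(v)),int(round(u))]
def proj(n,P,cal=None):
    c=cal or imaging.get_calibration(n); f=210/np.tan(np.radians(c["vfov"])/2)
    p=c["extrinsics"]@np.append(P,1); 
    if n=="wrist":
        r=np.hypot(p[0],p[1]);t=np.arctan2(r,p[2]); return np.array([c["cx"]+f*t*p[0]/r,c["cy"]+f*t*p[1]/r])
    return np.array([c["cx"]+f*p[0]/p[2],c["cy"]+f*p[1]/p[2]])
def crop(img,x0,y0,w,h,s,name):
    cv2.imwrite(name,cv2.resize(img[y0:y0+h,x0:x0+w],None,fx=s,fy=s,interpolation=cv2.INTER_CUBIC))
E
python3 - <<'E'
from h import *
t=cv2.imread("pics/top0.png"); s=cv2.imread("pics/side0.png")
a=[cv2.resize(t[170:245,170:245],(400,400),interpolation=2),cv2.resize(t[165:260,290:385],(400,400),interpolation=2)]
cv2.imwrite("pics/tc.png",np.hstack(a))
a=[cv2.resize(s[130:210,215:295],(400,400),interpolation=2),cv2.resize(s[215:335,262:402],(400,343),interpolation=2)]
a[1]=np.vstack([a[1],np.zeros((57,400,3),np.uint8)])
cv2.imwrite("pics/sc.png",np.hstack(a))
E
```

```text
(no output)
```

View pics/tc.png

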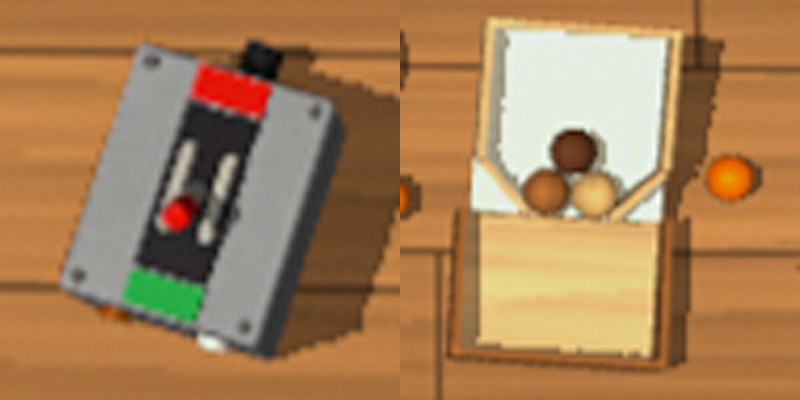

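View pics/sc.png

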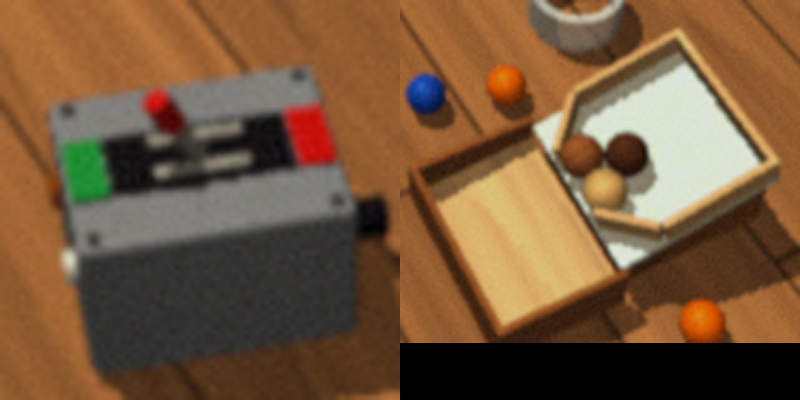

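Run:
```python
from h import *
np.set_printoptions(precision=4,suppress=True)
T=lambda u,v:(170+u/5.3333-.4,170+v/5.3333-.4)
C=lambda u,v:(290+(u-400)/4.2105-.4,165+v/4.2105-.4)
S=lambda u,v:(215+u/5-.4,130+v/5-.4)
K=lambda u,v:(262+(u-400)*.35-.3,215+v*.35-.3)
print("screws top",m:=np.array([atz("top",*T(*p),.1)[:2] for p in [(152,62),(315,112),(78,275),(244,327)]]),m.mean(0))
print("screws side",m:=np.array([atz("side",*S(*p),.1)[:2] for p in [(68,110),(298,76),(94,239),(338,201)]]),m.mean(0))
print("grip cap top",atz("top",*T(178,214),.14)) 
for nm,p,q in [("pale",(595,193),(605,190)),("brown",(545,191),(581,156)),("dark",(574,151),(627,153))]:
    print(nm,atz("top",*C(*p),.066),atz("side",*K(*q),.066))
print("tray corners inner/outer z.048", *[atz("top",*C(*p),.048)[:2] for p in [(455,210),(685,222),(447,355),(665,365)]])
print("tray side outer",*[atz("side",*K(*p),.048)[:2] for p in [(411,170),(497,335),(628,272),(532,125)]])
print("chute back top",*[atz("top",*C(*p),.045+.034+.026)[:2] for p in [(488,18),(682,32)]])
print("floor edge line", *[atz("top",*C(*p),.045)[:2] for p in [(470,207),(660,220)]])
print("floor edge side", *[atz("side",*K(*p),.045)[:2] for p in [(535,127),(626,270)]])
```

```text
screws top [[0.6681 0.2374]
 [0.6396 0.1429]
 [0.544  0.2758]
 [0.5149 0.1808]] [0.5917 0.2092]
screws side [[0.5458 0.2772]
 [0.6697 0.2392]
 [0.5163 0.1813]
 [0.6411 0.1429]] [0.5932 0.2101]
grip cap top [0.5739 0.2146 0.14  ]
pale [ 0.5857 -0.1923  0.066 ] [ 0.5859 -0.1907  0.066 ]
brown [ 0.5869 -0.1549  0.066 ] [ 0.5864 -0.1552  0.066 ]
dark [ 0.6174 -0.1769  0.066 ] [ 0.6202 -0.171   0.066 ]
tray corners inner/outer z.048 [ 0.5744 -0.0889] [ 0.5667 -0.2631] [ 0.4652 -0.0826] [ 0.4588 -0.246 ]
tray side outer [ 0.4658 -0.0896] [ 0.455  -0.2458] [ 0.5685 -0.2513] [ 0.5743 -0.1009]
chute back top [ 0.7095 -0.109 ] [ 0.7005 -0.2522]
floor edge line [ 0.5772 -0.1005] [ 0.5685 -0.2447]
floor edge side [ 0.5766 -0.1022] [ 0.5693 -0.2481]
```

```bash
cat >> h.py <<'E'
np.set_printoptions(precision=4,suppress=True)
piv=np.array([.5924,.2097,.1]); ex=np.array([np.cos(-.298),np.sin(-.298),0]); ey=np.array([-ex[1],ex[0],0]); ez=np.array([0,0,1.])
def bat(q): a=q-.45; return np.sin(a)*ex+np.cos(a)*ez
def frame(z,y): return np.column_stack([np.cross(y,z),y,z])
def pose(): s=readout.observe(); return s["position"],R.from_rotvec(s["ee_rot"])
def deltas(P,Rt,p0=None,R0=None):
    if p0 is None: p0,R0=pose()
    d=R0.inv().apply(np.asarray(P)-p0)/.25; w=(R0.inv()*Rt).as_rotvec()/2
    return d,w
def togpose(q,pull,back=0.,sgn=1,off=0.):
    b=bat(q); g=piv+b*(.038+pull+back)
    return g-b*(.019+off), R.from_matrix(frame(-b,sgn*ey))
E
python3 - <<'E'
from h import *
p,r=pose(); print(p); print(r.as_matrix())
for s in (1,-1):
    print(s,*deltas(*togpose(0,0,.08,s)))
E
```

```text
[0.2305 0.5806 0.2261]
[[-0.9294  0.369  -0.0003]
 [ 0.369   0.9294 -0.0012]
 [-0.0001 -0.0012 -1.    ]]
1 [-1.7212 -0.8581  0.1491] [-0.0096 -0.2249 -0.0391]
-1 [-1.7212 -0.8581  0.1491] [-0.3417  0.0146  1.4933]
```

{"op": "send_rows", "data": {"claw": [0, 0, 0, 0, 0], "delta_pos": [[-0.17, -0.08, 0], [-0.34, -0.17, 0], [-0.51, -0.25, 0], [-0.68, -0.34, 0], [-0.85, -0.42, 0]], "dr": [[0, -0.05, -0.01], [0, -0.1, -0.02], [0, -0.15, -0.03], [0, -0.19, -0.04], [-0.01, -0.22, -0.04]], "force": 40}}

```text
clock: 0.65
position: [0.3895, 0.4043, 0.2265]
ee_rot: [0.395, 2.673, -0.087]
force: [1.0, -0.1, 0.3]
width: 0.616
```

Run:
```python
from h import *
print(pose()[0]); print(*deltas(*togpose(0,0,.08,1)))
```

```text
[0.3895 0.4043 0.2265]
[-0.6859 -0.5101  0.4898] [ 0.0017 -0.0036  0.002 ]
```

{"op": "send_rows", "data": {"claw": [0, 0, 0, 0, 0], "delta_pos": [[-0.14, -0.1, 0.1], [-0.28, -0.2, 0.2], [-0.41, -0.31, 0.29], [-0.55, -0.41, 0.39], [-0.686, -0.51, 0.49]], "dr": [[0, 0, 0], [0, 0, 0], [0, 0, 0], [0, 0, 0], [0, 0, 0]]}}

```text
clock: 1.15
position: [0.5515, 0.221, 0.1887]
ee_rot: [0.399, 2.674, -0.086]
force: [0.7, -0.7, -0.6]
width: 0.5
```

{"op": "send_rows", "data": {"claw": [0, 0, 0, 0, 0], "delta_pos": [[0, 0, 0], [0, 0, 0], [0, 0, 0], [0, 0, 0], [0, 0, 0]], "dr": [[0, 0, 0], [0, 0, 0], [0, 0, 0], [0, 0, 0], [0, 0, 0]]}}

```text
clock: 1.65
position: [0.5498, 0.2241, 0.1888]
ee_rot: [0.396, 2.675, -0.085]
force: [0.3, -0.4, 0.1]
width: 0.498
```

Run:
```python
from h import *
print(pose()[0]); print(*deltas(*togpose(0,0,.08,1)),*deltas(*togpose(0,0,0,1)))
c=imaging.get_calibration("wrist")
P=piv+bat(0)*.038; print("grip px",proj("wrist",P,c),"end",proj("wrist",piv+bat(0)*.05,c),"piv",proj("wrist",piv,c))
for a in(-1,1):
  for b in (-1,1): print(proj("wrist",piv+a*.065*ex+b*.05*ey,c))
p,d=imaging.get_image("wrist"); cv2.imwrite("pics/w1.png",p)
```

```text
[0.5498 0.2241 0.1888]
[-0.0072 -0.0053  0.0021] [ 0.0021 -0.0049  0.0015] [-0.0104 -0.0066  0.3221] [ 0.0021 -0.0049  0.0015]
grip px [278.0752 232.3146] end [278.0833 237.956 ] piv [278.0552 217.6241]
[208.0812 149.2799]
[348.4188 149.6274]
[226.4619 267.376 ]
[329.3708 267.55  ]
```

View pics/w1.png

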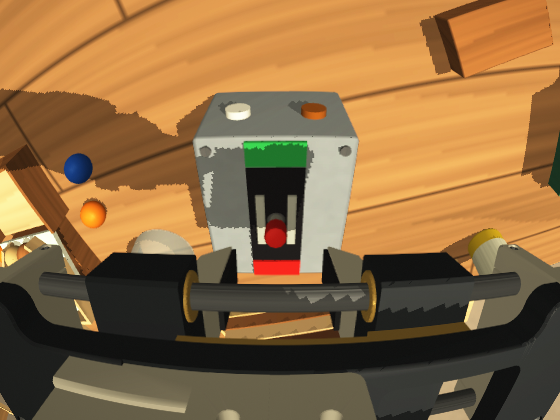

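{"op": "send_rows", "data": {"claw": [0, 0, 0, 0, 0], "delta_pos": [[-0.01, -0.01, 0.09], [-0.01, -0.01, 0.18], [-0.01, -0.01, 0.26], [-0.01, -0.01, 0.322], [-0.01, -0.01, 0.322]], "dr": [[0, 0, 0], [0, 0, 0], [0, 0, 0], [0, 0, 0], [0, 0, 0]]}}

```text
clock: 2.2
position: [0.5842, 0.2092, 0.1153]
ee_rot: [0.399, 2.677, -0.09]
force: [-1.2, -0.4, -1.0]
width: 0.499
```

{"op": "send_rows", "data": {"claw": [0.5, 1, 1, 1, 1], "delta_pos": [[0, 0, 0], [0, 0, 0], [0, 0, 0], [0, 0, 0], [0, 0, 0]], "dr": [[0, 0, 0], [0, 0, 0], [0, 0, 0], [0, 0, 0], [0, 0, 0]], "force": 40}}

```text
clock: 2.7
position: [0.5851, 0.2106, 0.1177]
ee_rot: [0.399, 2.674, -0.084]
force: [-1.6, 2.6, 4.8]
width: 0.163
```

Run:
```python
from h import *
print(readout.observe()); print(*deltas(*togpose(0,0,0,1)))
p,d=imaging.get_image("wrist"); cv2.imwrite("pics/w2.png",p)
p,d=imaging.get_image("side"); crop(p,190,110,130,110,5,"pics/s2.png")
```

```text
{'clock': 2.7, 'joints': array([-0.88  ,  0.4284,  0.3186,  2.0496,  0.4987,  0.4483,  0.2413]), 'dq': array([-0.0007,  0.0007,  0.0001, -0.0008,  0.    ,  0.002 ,  0.0025]), 'joint_efforts': array([  1.2776, -53.8661,   6.5249, -22.1815,   1.169 ,  -0.217 ,
         0.0171]), 'position': array([0.5851, 0.2106, 0.1177]), 'ee_rot': array([ 0.3986,  2.6741, -0.084 ]), 'force': array([-1.6079,  2.5576,  4.8273]), 'ft_torque': array([0.5473, 0.4371, 0.1574]), 'width': 0.16308981472336107}
[0.0045 0.0051 0.0004] [ 0.0024 -0.0045  0.0005]
```

View pics/w2.png

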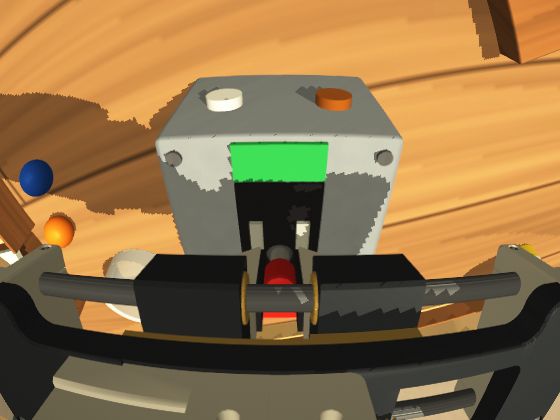

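View pics/s2.png

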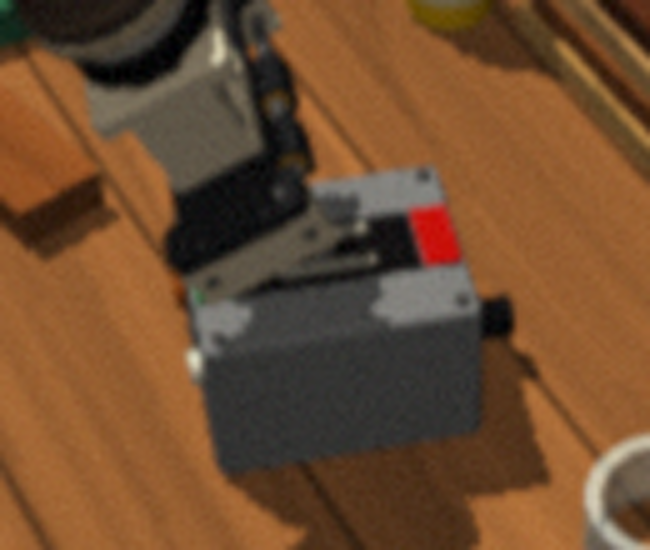

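{"op": "send_rows", "data": {"claw": [1, 1, 1, 1, 1], "delta_pos": [[0, 0, -0.016], [0, 0, -0.032], [0, 0, -0.048], [0, 0, -0.056], [0, 0, -0.056]], "dr": [[0, 0, 0], [0, 0, 0], [0, 0, 0], [0, 0, 0], [0, 0, 0]], "force": 40}}

```text
clock: 3.3
position: [0.5793, 0.2121, 0.1297]
ee_rot: [0.398, 2.675, -0.085]
force: [6.8, 3.8, -8.2]
width: 0.16
```

Run:
```python
from h import *
s=readout.observe(); print(s['position'],s['force'],s['width']); print(*deltas(*togpose(0,0.014,0,1)))
print(R.from_rotvec(s['ee_rot']).inv().apply(s['force']))
for t in np.arange(1,6)*.09: print(t/2, -.0335*np.sin(t)/.25, .0335*(1-np.cos(t))/.25)
p,d=imaging.get_image("wrist"); crop(p,200,200,160,120,4,"pics/w3.png")
```

```text
[0.5793 0.2121 0.1297] [ 6.7586  3.805  -8.2135] 0.16029225934576732
[ 0.0041  0.006  -0.002 ] [ 0.002  -0.0047  0.0006]
[-1.3378  5.581   9.7304]
0.045 -0.01204372559253348 0.0005423337763927674
0.09 -0.023989962839060443 0.002164945166391726
0.135 -0.03574201251630338 0.004854699886970669
0.18 -0.047204747258862055 0.008589825627156737
0.22499999999999998 -0.05828538157090485 0.013340088284741298
```

View pics/w3.png

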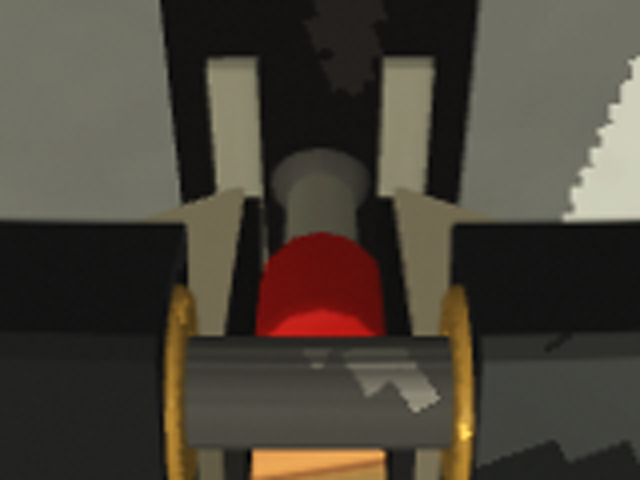

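{"op": "send_rows", "data": {"claw": [1, 1, 1, 1, 1], "delta_pos": [[-0.012, 0.002, 0.0], [-0.024, 0.004, 0.001], [-0.036, 0.004, 0.004], [-0.047, 0.004, 0.008], [-0.058, 0.004, 0.012]], "dr": [[0, 0.045, 0], [0, 0.09, 0], [0, 0.135, 0], [0, 0.18, 0], [0, 0.225, 0]]}}

```text
clock: 3.85
position: [0.5915, 0.2088, 0.1322]
ee_rot: [-0.46, -3.091, -0.008]
force: [0.4, 2.3, -10.3]
width: 0.166
```

Run:
```python
from h import *
s=readout.observe(); print(s['position'],s['force'],s['width']); print(*deltas(*togpose(0.45,0.014,0,1)))
print(R.from_rotvec(s['ee_rot']).inv().apply(s['force']),s['joints'])
```

```text
[0.5915 0.2088 0.1322] [  0.416    2.2643 -10.3459] 0.16554857726545605
[-0.0022  0.0043 -0.0031] [ 0.0014 -0.0085  0.0013]
[ 0.0856  2.2578 10.3553] [-0.4079  0.5319 -0.013   1.6631 -0.0082  0.9576  0.861 ]
```

Upright and pulled out at about 10 N. I'll continue to the red side.

{"op": "send_rows", "data": {"claw": [1, 1, 1, 1, 1], "delta_pos": [[-0.012, 0.0, 0.0], [-0.024, 0.0, 0.002], [-0.036, 0.0, 0.005], [-0.047, 0.0, 0.009], [-0.058, 0.0, 0.014]], "dr": [[0, 0.045, 0], [0, 0.09, 0], [0, 0.135, 0], [0, 0.18, 0], [0, 0.225, 0]]}}

```text
clock: 4.35
position: [0.6049, 0.2048, 0.1285]
ee_rot: [-0.393, -2.648, -0.096]
force: [-4.0, 5.7, -9.5]
width: 0.163
```

Run:
```python
from h import *
s=readout.observe(); print(s['position'],s['force'],s['width']); print(*deltas(*togpose(0.9,0.014,0,1)),*deltas(*togpose(0.9,0.0,0,1)))
print(R.from_rotvec(s['ee_rot']).inv().apply(s['force']),s['joints'])
```

```text
[0.6049 0.2048 0.1285] [-3.992   5.6849 -9.4692] 0.16251827219172452
[-0.0013  0.0042 -0.0059] [ 0.0002 -0.0092  0.0017] [-0.0024  0.0042  0.0501] [ 0.0002 -0.0092  0.0017]
[ 0.6045  4.2597 10.9275] [-0.2295  0.8045 -0.0758  1.2518 -0.2009  1.4837  1.0411]
```

{"op": "send_rows", "data": {"claw": [1, 1, 1, 1, 1], "delta_pos": [[-0.001, 0, 0.015], [-0.002, 0, 0.03], [-0.002, 0, 0.043], [-0.002, 0, 0.052], [-0.002, 0, 0.052]], "dr": [[0, 0, 0], [0, 0, 0], [0, 0, 0], [0, 0, 0], [0, 0, 0]]}}

```text
clock: 4.85
position: [0.6006, 0.2061, 0.1179]
ee_rot: [-0.394, -2.654, -0.096]
force: [-4.1, 2.1, 2.4]
width: 0.162
```

{"op": "send_rows", "data": {"claw": [0.3, 0, 0, 0, 0], "delta_pos": [[0, 0, 0], [0, 0, 0], [0, 0, 0], [0, 0, 0], [0, 0, 0]], "dr": [[0, 0, 0], [0, 0, 0], [0, 0, 0], [0, 0, 0], [0, 0, 0]]}}

```text
clock: 5.35
position: [0.602, 0.2052, 0.1176]
ee_rot: [-0.396, -2.657, -0.095]
force: [0.0, -0.3, -0.2]
width: 0.493
```

{"op": "send_rows", "data": {"claw": [0, 0, 0, 0, 0], "delta_pos": [[0, 0, -0.1], [0, 0, -0.2], [0, 0, -0.3], [0, 0, -0.4], [0, 0, -0.4]], "dr": [[0, 0, 0], [0, 0, 0], [0, 0, 0], [0, 0, 0], [0, 0, 0]]}}

```text
clock: 5.85
position: [0.6466, 0.1918, 0.2102]
ee_rot: [-0.397, -2.662, -0.098]
force: [-0.4, 0.0, 0.4]
width: 0.497
```

Run:
```python
from h import *
s=readout.observe(); print(s['position'],s['force'],s['width'])
for n in ("wrist","side","top"):
    c=imaging.get_calibration(n)
    print(n,"off end seated",proj(n,piv+bat(.9)*.05,c),"pulled",proj(n,piv+bat(.9)*.064,c))
    p,d=imaging.get_image(n); cv2.imwrite(f"pics/{n}4.png",p)
    if n=="side": crop(p,205,110,110,100,6,"pics/s4.png")
```

```text
[0.6466 0.1918 0.2102] [-0.408   0.0208  0.4289] 0.49694123699307513
wrist off end seated [281.5418 218.8367] pulled [281.7438 224.4892]
side off end seated [261.7016 147.2297] pulled [263.8186 143.3157]
top off end seated [206.918  196.4168] pulled [207.0471 193.7449]
```

View pics/wrist4.png

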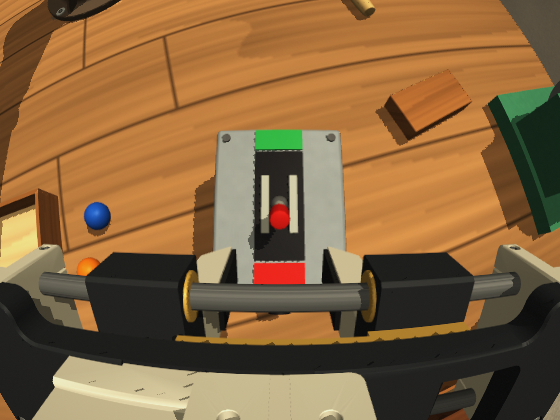

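View pics/s4.png

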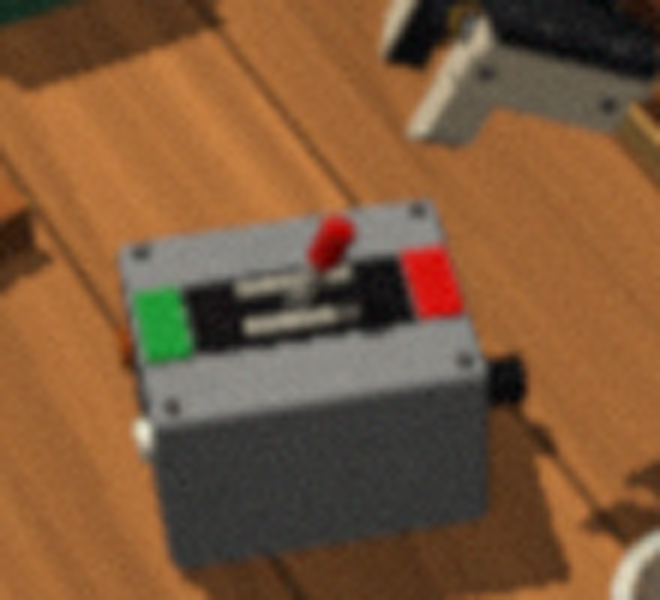

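The toggle is seated at OFF: its cap end is at side pixel (261.7,148), where the seated position was predicted at (261.7,147). Next I'll go to hover over the tray with the fingers shut.

```bash
cat >> h.py <<'E'
op=np.array([.5755,-.173,.045]); cx=np.array([np.cos(-.055),np.sin(-.055),0]); cy=np.array([-cx[1],cx[0],0])
RC=R.from_matrix(frame(-ez,cx))
def ch(x,y,z): return op+x*cx+y*cy+np.array([0,0,z-.045])
E
python3 - <<'E'
from h import *
p,r=pose()
P=ch(-.05,.019,.2)
print(*deltas(P,RC)); d,w=deltas((p+P)/2,RC); print(d,w)
E
```

```text
[ 0.032  -1.4515  0.0423] [-0.1523 -0.1956  0.6525]
[ 0.016  -0.7257  0.0211] [-0.1523 -0.1956  0.6525]
```

{"op": "send_rows", "data": {"claw": [1, 1, 1, 1, 1], "delta_pos": [[0.0, -0.14, 0], [0.01, -0.28, 0], [0.01, -0.43, 0.01], [0.01, -0.58, 0.02], [0.02, -0.73, 0.02]], "dr": [[-0.015, -0.02, 0.065], [-0.03, -0.04, 0.13], [-0.045, -0.058, 0.195], [-0.06, -0.078, 0.26], [-0.075, -0.098, 0.325]]}}

```text
clock: 6.5
position: [0.5827, 0.0181, 0.2033]
ee_rot: [-1.356, -2.564, -0.05]
force: [1.3, -0.2, -0.6]
width: 0.114
```

Run:
```python
from h import *
p,r=pose();print(p)
P=ch(-.05,.019,.2)
print(*deltas(P,RC))
```

```text
[0.5827 0.0181 0.2033]
[-0.4306 -0.5677 -0.0395] [-0.0767 -0.0967  0.3248]
```

{"op": "send_rows", "data": {"claw": [1, 1, 1, 1, 1], "delta_pos": [[-0.09, -0.11, -0.01], [-0.17, -0.23, -0.02], [-0.26, -0.34, -0.02], [-0.34, -0.45, -0.03], [-0.43, -0.57, -0.04]], "dr": [[-0.015, -0.02, 0.065], [-0.03, -0.04, 0.13], [-0.045, -0.058, 0.195], [-0.06, -0.078, 0.26], [-0.077, -0.097, 0.325]]}}

```text
clock: 7.0
position: [0.5274, -0.1506, 0.2003]
ee_rot: [2.28, 2.16, 0.002]
force: [0.9, -0.5, -0.7]
width: 0.005
```

{"op": "send_rows", "data": {"claw": [1, 1, 1, 1, 1], "delta_pos": [[0, 0, 0], [0, 0, 0], [0, 0, 0], [0, 0, 0], [0, 0, 0]], "dr": [[0, 0, 0], [0, 0, 0], [0, 0, 0], [0, 0, 0], [0, 0, 0]]}}

```text
clock: 7.5
position: [0.5293, -0.1493, 0.2008]
ee_rot: [-2.274, -2.167, -0.003]
force: [0.4, 0.4, -0.8]
width: 0.002
```

Run:
```python
from h import *
p,r=pose();print(p, readout.observe()['joints'])
print(*deltas(ch(-.05,.019,.2),RC))
for n in ("wrist","side","top"):
    c=imaging.get_calibration(n)
    if n=="wrist": print([ (proj(n,ch(*q),c)) for q in [(0,.029,.045),(0,-.029,.045),(0,.029,.071),(0,-.029,.071),(.01,.018,.066),(.01,-.018,.066)]])
    im,d=imaging.get_image(n); cv2.imwrite(f"pics/{n}5.png",im)
    if n=="side": crop(im,240,190,170,150,4,"pics/s5.png")
```

```text
[ 0.5293 -0.1493  0.2008] [-0.0835  0.3418  0.347   1.8146 -0.1375  1.0076  0.2706]
[-0.0085 -0.0105  0.0034] [ 0.0006 -0.0009  0.0035]
[array([326.731 , 190.8771]), array([324.06  , 245.6293]), array([330.7693, 196.6847]), array([327.5419, 255.4069]), array([339.8591, 207.0546]), array([337.59  , 242.9151])]
```

View pics/wrist5.png

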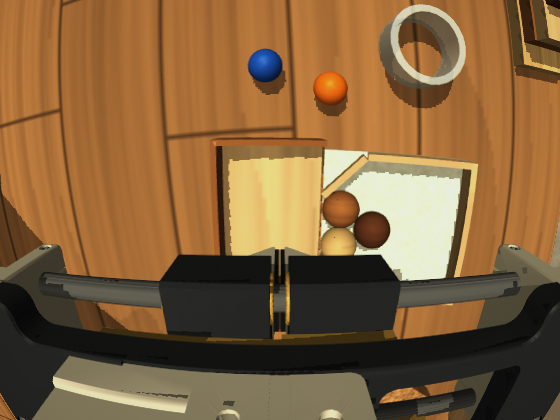

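View pics/s5.png

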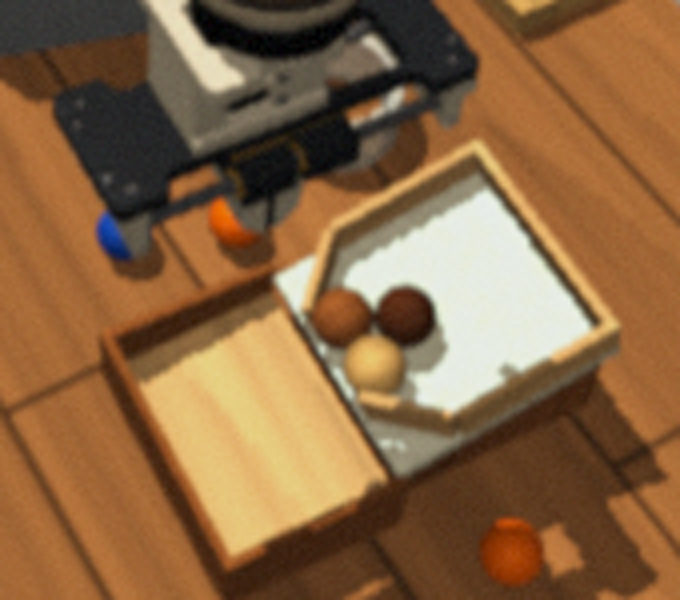

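View pics/top5.png

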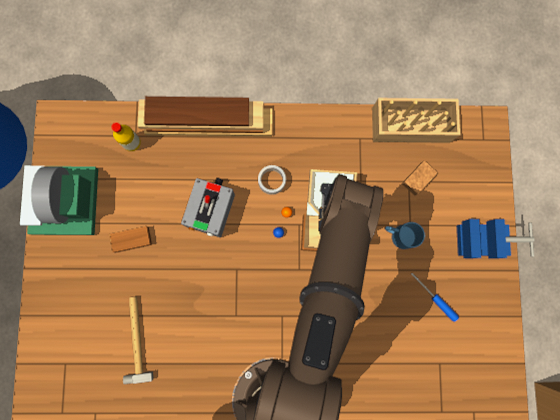

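{"op": "send_rows", "data": {"claw": [1, 1, 1, 1, 1], "delta_pos": [[-0.012, 0, 0.14], [-0.012, 0, 0.28], [-0.012, 0, 0.42], [-0.012, 0, 0.54], [-0.012, 0, 0.576]], "dr": [[0, 0, 0], [0, 0, 0], [0, 0, 0], [0, 0, 0], [0, 0, 0]]}}

```text
clock: 8.15
position: [0.5273, -0.1523, 0.0544]
ee_rot: [-2.273, -2.164, 0.001]
force: [0.4, 1.2, -0.6]
width: 0.006
```

Run:
```python
from h import *
p,r=pose();print(p, readout.observe()['force'])
print([x for q in [(-.045,.018,.056),(-.02,.019,.056),(.005,.022,.057)] for x in deltas(ch(*q),RC)])
for n in ("wrist","side"):
    im,d=imaging.get_image(n); cv2.imwrite(f"pics/{n}6.png",im)
    if n=="side": crop(im,240,190,170,150,4,"pics/s6.png")
```

```text
[ 0.5273 -0.1523  0.0544] [ 0.4162  1.1961 -0.6234]
[array([ 0.    ,  0.0172, -0.0063]), array([-0.0015, -0.001 ,  0.0028]), array([ 0.0035,  0.1172, -0.0066]), array([-0.0015, -0.001 ,  0.0028]), array([ 0.0149,  0.2172, -0.0109]), array([-0.0015, -0.001 ,  0.0028])]
```

View pics/wrist6.png

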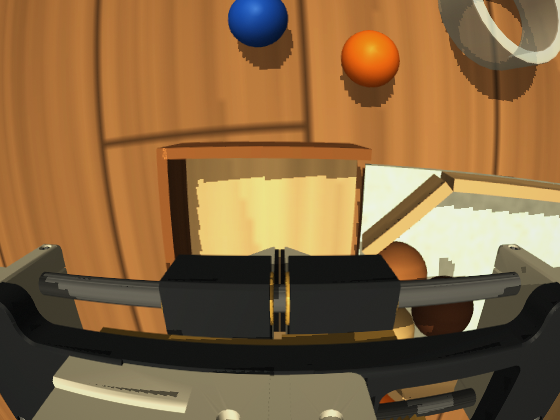

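View pics/s6.png

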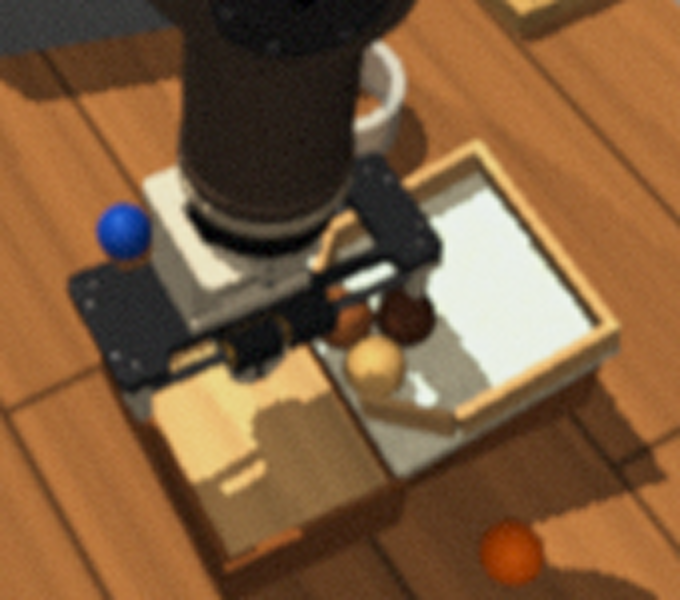

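{"op": "send_rows", "data": {"claw": [1, 1, 1, 1, 1], "delta_pos": [[0.0, 0.04, -0.008], [0.002, 0.08, -0.008], [0.004, 0.11, -0.008], [0.006, 0.14, -0.008], [0.008, 0.16, -0.008]], "dr": [[0, 0, 0], [0, 0, 0], [0, 0, 0], [0, 0, 0], [0, 0, 0]]}}

```text
clock: 8.75
position: [0.5587, -0.1535, 0.0608]
ee_rot: [-2.268, -2.152, 0.014]
force: [-58.4, 3.5, 68.9]
width: 0.006
```

Run:
```python
from h import *
p,r=pose();print(p, readout.observe()['force'])
print([x for q in [(.005,.022,.057),(.012,.024,.058)] for x in deltas(ch(*q),RC)])
for n in ("wrist","side"):
    im,d=imaging.get_image(n); cv2.imwrite(f"pics/{n}7.png",im)
    if n=="side": crop(im,240,190,170,150,4,"pics/s7.png")
```

```text
[ 0.5587 -0.1535  0.0608] [-58.3927   3.4632  68.8944]
[array([0.0137, 0.0917, 0.0136]), array([-0.0088, -0.002 ,  0.0013]), array([0.0217, 0.1196, 0.0091]), array([-0.0088, -0.002 ,  0.0013])]
```

View pics/s7.png

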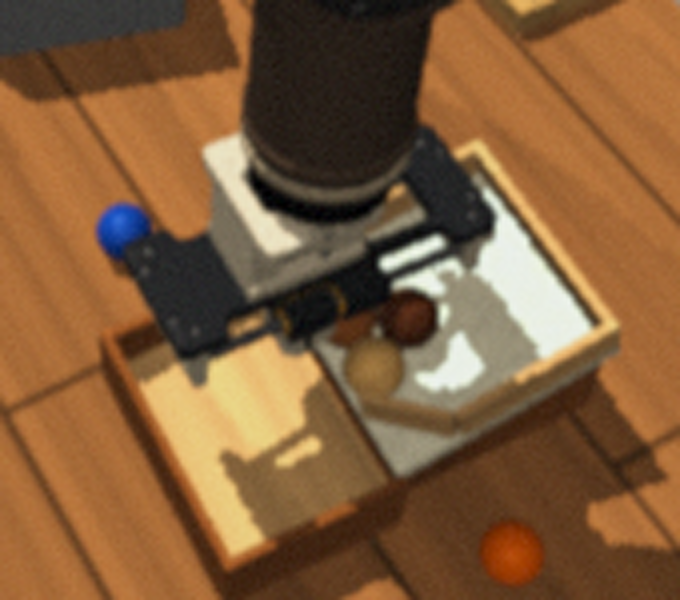

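Pressing 58/69 N with the tool pushed upward, so it's wedged. I'm backing out now.

{"op": "send_rows", "data": {"claw": [1, 1, 1, 1, 1], "delta_pos": [[0, -0.05, 0], [0, -0.1, 0], [0, -0.15, 0], [0, -0.16, 0], [0, -0.16, 0]], "dr": [[0, 0, 0], [0, 0, 0], [0, 0, 0], [0, 0, 0], [0, 0, 0]]}}

```text
clock: 9.35
position: [0.5302, -0.151, 0.06]
ee_rot: [2.275, 2.165, 0.005]
force: [0.0, -0.2, -0.7]
width: 0.001
```

{"op": "send_rows", "data": {"claw": [1, 1, 1, 1, 1], "delta_pos": [[0, 0, -0.15], [0, 0, -0.3], [0, 0, -0.45], [0, 0, -0.5], [0, 0, -0.5]], "dr": [[0, 0, 0], [0, 0, 0], [0, 0, 0], [0, 0, 0], [0, 0, 0]]}}

```text
clock: 9.85
position: [0.5312, -0.1514, 0.1865]
ee_rot: [2.272, 2.163, 0.008]
force: [-0.8, 0.9, -0.2]
width: 0.008
```

Run:
```python
from h import *
s=readout.observe();print(s['position'],s['ee_rot'],s['force'],s['joints'])
p,r=pose(); TC=np.eye(4);TC[:3,:3]=r.as_matrix();TC[:3,3]=p
for n in ("side","wrist"):
    im,d=imaging.get_image(n); cv2.imwrite(f"pics/{n}8.png",im); np.save(f"pics/{n}8.npy",d)
    if n=="side": crop(im,240,190,170,150,4,"pics/s8.png"); crop(im,250,140,110,120,5,"pics/s8b.png")
```

```text
[ 0.5312 -0.1514  0.1865] [2.2724 2.1632 0.0083] [-0.7864  0.9119 -0.1661] [-0.0817  0.358   0.3506  1.8321 -0.1491  0.9704  0.283 ]
```

View pics/s8.png

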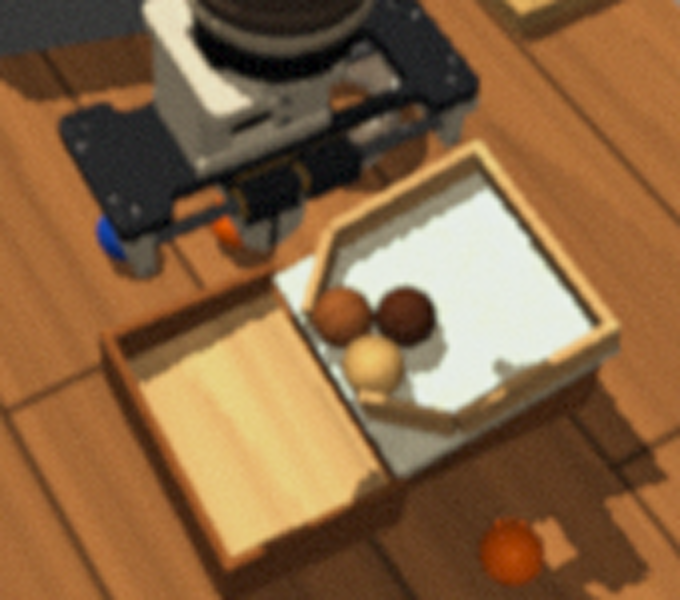

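View pics/wrist8.png

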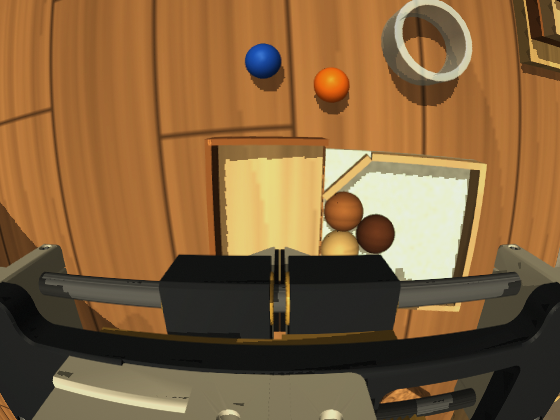

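Run:
```python
from h import *
d=np.load("pics/wrist8.npy"); im=cv2.imread("pics/wrist8.png"); p,r=pose(); c=imaging.get_calibration("wrist")
f=210/np.tan(np.radians(c["vfov"])/2); v,u=np.mgrid[0:420,0:560]; x=u-c["cx"];y=v-c["cy"];rr=np.hypot(x,y)+1e-9;t=rr/f
P=np.stack([x/rr*np.tan(t)*d,y/rr*np.tan(t)*d,d],-1)
E=c["extrinsics"]; W=(P-E[:3,3])@E[:3,:3]; T=(W-p)@r.as_matrix()
print("cam in tool",r.inv().apply(-E[:3,:3].T@E[:3,3]-p))
m=(d>0)&(T[...,2]<.005)&(T[...,2]>-.075)
for a in np.arange(-.075,.005,.005):
    k=m&(T[...,2]>=a)&(T[...,2]<a+.005)
    if k.sum(): 
        q=T[k]; print(round(a*1e3),k.sum(),"x",q[:,0].min()*1e3,q[:,0].max()*1e3,"y",np.percentile(q[:,1],[0,5,50,95,100])*1e3)
cv2.imwrite("pics/w8c.png",cv2.resize(im[235:345,150:410],None,fx=3,fy=3,interpolation=2))
```

```text
cam in tool [ 0.0728  0.0003 -0.1574]
-75 2380 x -32.09530567295852 36.74618417762794 y [-86.6249 -79.1231   4.363   79.7629  86.582 ]
-70 1061 x -36.63625640448718 36.47173763931534 y [-86.2535 -79.8078  78.4085  80.3641  86.2956]
-65 30 x 1.0042345425671897 31.139312652575505 y [-81.081  -80.1007  -2.2247  79.9604  81.0766]
-55 2 x -10.277173129249798 -7.1920806033787334 y [-2.2488 -2.2474 -2.2347 -2.2221 -2.2207]
-50 168 x -10.371849706096143 -0.34589059028155344 y [-2.2604 -2.2216 -0.2169  2.6321  2.6858]
-45 71 x -10.612092158258896 -1.174470137525793 y [-1.9042 -1.4625  0.6058  2.451   2.6888]
-40 36 x 8.099611750199632 9.65607247050234 y [-1.9131 -1.8831  0.6066  2.6985  2.7173]
-35 65 x 8.384831235218385 9.502984779224475 y [-1.9934 -1.9386  0.1846  2.7413  2.7945]
-30 70 x 8.080831470899861 10.481374435873288 y [-2.9574 -2.7137  0.3983  3.2847  3.7361]
-25 81 x 8.05013532436434 10.643177349538675 y [-3.0604 -2.9713  0.1742  3.7653  3.8652]
-20 74 x 7.9184474270151615 10.470032577767087 y [-3.6211 -3.1112  0.4043  3.9605  4.4481]
-15 122 x 8.144357632925168 10.849558730932365 y [-14.5403 -11.0248   0.6489  12.356   14.9373]
-10 188 x 7.820863976507188 10.899177822398064 y [-13.7083 -11.0752   0.4098  11.4295  14.557 ]
-5 103 x 8.057033219118148 10.929846624640613 y [-8.4778 -6.8994  0.6657  7.6987 10.2863]
0 12 x 8.114228484641012 10.110417180244426 y [-4.0083 -2.8779 -0.1085  2.4801  2.763 ]
```

View pics/w8c.png

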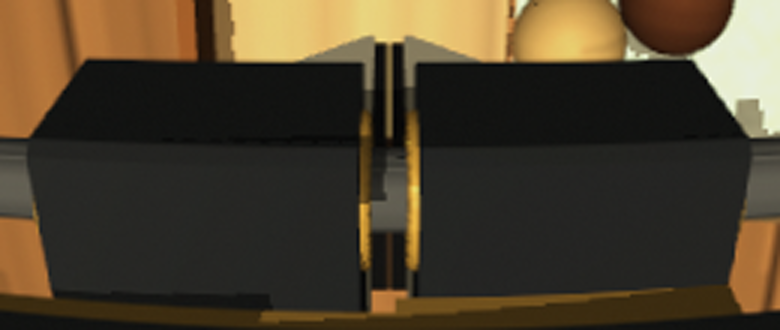

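View pics/s8b.png

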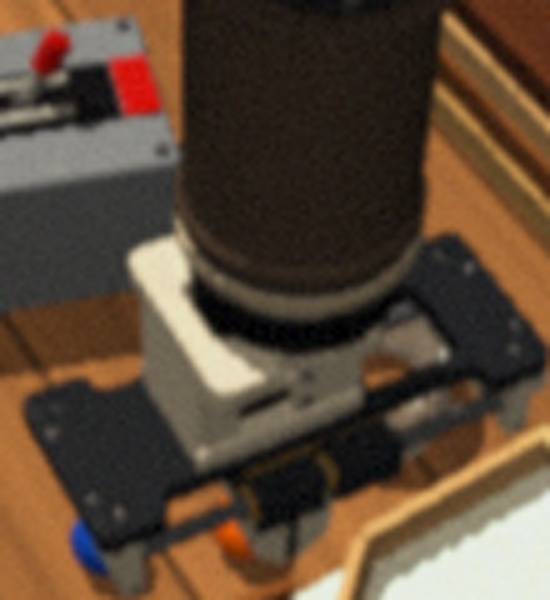

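The fingers are blunt wedges along the jaw axis, so the sloped back pressed down on the ball. A better approach is to open the gripper with the jaws across the chute and push with one finger's flat side. The other finger then stays outside, above everything there. First I'll refine the ball and chute position.

Run:
```python
from h import *
c=imaging.get_calibration("wrist")
def loc(P): q=P-op; return np.array([q@cx,q@cy])*1e3
print("brown",loc(atz("wrist",344,211,.066,c)),"pale",loc(atz("wrist",340,243,.066,c)),"dark",loc(atz("wrist",376,234,.076,c)))
print("edge",loc(atz("wrist",324,165,.045,c)),loc(atz("wrist",322,248,.045,c)), "wall tip top", loc(atz("wrist",325,193,.071,c)))
for n,z in (("side",.066),):
  K=lambda u,v:(240+u/4-.4,190+v/4-.4)
  print("side brown",loc(atz(n,*K(342,317),z)),"pale",loc(atz(n,*K(374,365),z)))
R2=R.from_matrix(frame(-ez,-cy))
print(*deltas(ch(-.035,.072,.17),R2))
```

```text
brown [10.5169 17.2752] pale [  8.7661 -13.1073] dark [39.2275 -1.022 ]
edge [-6.0663 55.3143] [ -4.6495 -26.3417] wall tip top [-8.0507 34.4728]
side brown [10.5738 19.4126] pale [ 11.0647 -15.9631]
[0.2093 0.0511 0.0547] [ 0.     -0.0012  0.7883]
```

{"op": "send_rows", "data": {"claw": [-1, -1, -1, -1, -1], "delta_pos": [[0.05, 0.01, 0], [0.1, 0.02, 0], [0.15, 0.03, 0], [0.2, 0.04, 0], [0.205, 0.05, 0]], "dr": [[0, 0, 0.07], [0, 0, 0.14], [0, 0, 0.21], [0, 0, 0.28], [0, 0, 0.35]]}}

```text
clock: 10.45
position: [0.5435, -0.0983, 0.1823]
ee_rot: [-2.88, -1.248, 0.001]
force: [-0.7, -0.2, 0.2]
width: 0.389
```

{"op": "send_rows", "data": {"claw": [-1, -1, -1, -1, -1], "delta_pos": [[0, 0, 0], [0, 0, 0], [0, 0, 0], [0, 0, 0], [0, 0, 0]], "dr": [[0, 0, 0.07], [0, 0, 0.14], [0, 0, 0.21], [0, 0, 0.28], [0, 0, 0.35]]}}

```text
clock: 10.95
position: [0.5432, -0.1003, 0.1825]
ee_rot: [-3.136, -0.181, 0.002]
force: [-0.2, -0.3, 0.2]
width: 0.828
```

Run:
```python
from h import *
s=readout.observe();print(s['position'],s['joints'],s['width'])
print(*deltas(ch(-.035,.071,.17),R.from_matrix(frame(-ez,-cy))))
```

```text
[ 0.5432 -0.1003  0.1825] [-0.4074  0.4095  0.6787  1.848  -0.304   0.9908 -1.0553] 0.828186104457721
[0.005  0.     0.0499] [-0.0004  0.0005  0.0852]
```

{"op": "send_rows", "data": {"claw": [-1, -1, -1, -1, -1], "delta_pos": [[0, 0, 0.02], [0, 0, 0.04], [0.005, 0, 0.05], [0.005, 0, 0.05], [0.005, 0, 0.05]], "dr": [[0, 0, 0.05], [0, 0, 0.085], [0, 0, 0.085], [0, 0, 0.085], [0, 0, 0.085]]}}

```text
clock: 11.45
position: [0.5451, -0.1004, 0.1713]
ee_rot: [-3.14, 0.074, -0.001]
force: [0.3, 0.1, -0.2]
width: 1.008
```

Run:
```python
from h import *
s=readout.observe();print(s['position'],s['joints'],s['width'])
R2=R.from_matrix(frame(-ez,-cy))
for q in [(-.035,.071,.055),(-.017,.071,.056),(.007,.075,.057)]: print(*deltas(ch(*q),R2))
for n in ("wrist","side"):
    im,d=imaging.get_image(n); cv2.imwrite(f"pics/{n}9.png",im)
    if n=="side": crop(im,240,180,170,150,4,"pics/s9.png")
```

```text
[ 0.5451 -0.1004  0.1713] [-0.4268  0.4335  0.7129  1.8602 -0.3405  0.9719 -1.1825] 1.007596860727996
[-0.0029 -0.0003  0.4651] [-0.0005 -0.0004  0.0039]
[0.0691 0.0003 0.4612] [-0.0005 -0.0004  0.0039]
[ 0.1652 -0.015   0.4573] [-0.0005 -0.0004  0.0039]
```

View pics/wrist9.png

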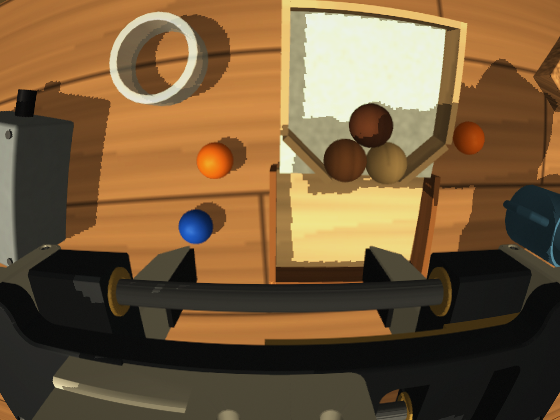

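View pics/s9.png

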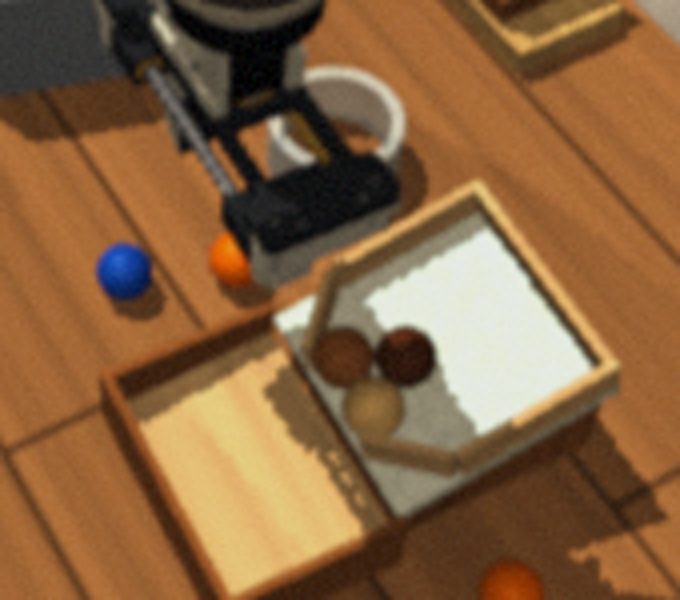

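{"op": "send_rows", "data": {"claw": [-1, -1, -1, -1, -1], "delta_pos": [[0, 0, 0.12], [0, 0, 0.24], [0, 0, 0.36], [-0.002, 0, 0.44], [-0.002, 0, 0.465]], "dr": [[0, 0, 0], [0, 0, 0.004], [0, 0, 0.004], [0, 0, 0.004], [0, 0, 0.004]]}}

```text
clock: 12.05
position: [0.5438, -0.1, 0.0538]
ee_rot: [-3.139, 0.089, 0.002]
force: [-1.5, 0.1, 0.6]
width: 1.001
```

Run:
```python
from h import *
s=readout.observe();print(s['position'],s['force'],s['width'])
R2=R.from_matrix(frame(-ez,-cy))
for q in [(-.035,.071,.055),(-.017,.071,.056),(.007,.075,.057)]: print(*deltas(ch(*q),R2))
for n in ("wrist",):
    im,d=imaging.get_image(n); cv2.imwrite(f"pics/{n}10.png",im)
```

```text
[ 0.5438 -0.1     0.0538] [-1.4656  0.1005  0.6099] 1.0009470753004974
[ 0.0028  0.0005 -0.0047] [-0.0008  0.0006 -0.0007]
[ 0.0748  0.0004 -0.0088] [-0.0008  0.0006 -0.0007]
[ 0.1708 -0.0158 -0.0129] [-0.0008  0.0006 -0.0007]
```

View pics/wrist10.png

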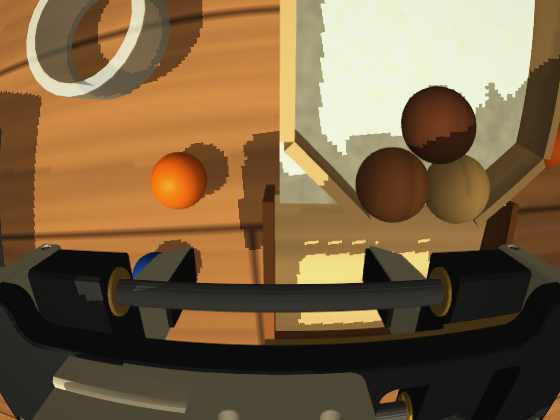

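{"op": "send_rows", "data": {"claw": [-1, -1, -1, -1, -1], "delta_pos": [[0.04, 0, -0.008], [0.07, 0, -0.01], [0.1, -0.002, -0.01], [0.12, -0.005, -0.01], [0.14, -0.008, -0.01]], "dr": [[0, 0, 0], [0, 0, 0], [0, 0, 0], [0, 0, 0], [0, 0, 0]]}}

```text
clock: 12.6
position: [0.5807, -0.1001, 0.0584]
ee_rot: [-3.139, 0.089, -0.003]
force: [-0.8, -0.5, 0.2]
width: 1.003
```

Run:
```python
from h import *
s=readout.observe();print(s['position'],s['force'],s['width'])
R2=R.from_matrix(frame(-ez,-cy))
for q in [(.007,.075,.057)]: print(*deltas(ch(*q),R2))
for n in ("wrist","side"):
    im,d=imaging.get_image(n); cv2.imwrite(f"pics/{n}11.png",im)
    if n=="side": crop(im,240,180,170,150,4,"pics/s11.png")
```

```text
[ 0.5807 -0.1001  0.0584] [-0.8382 -0.5137  0.2121] 1.0033478518263101
[ 0.0232 -0.0078  0.0058] [-0.0007 -0.0011 -0.0008]
```

View pics/wrist11.png

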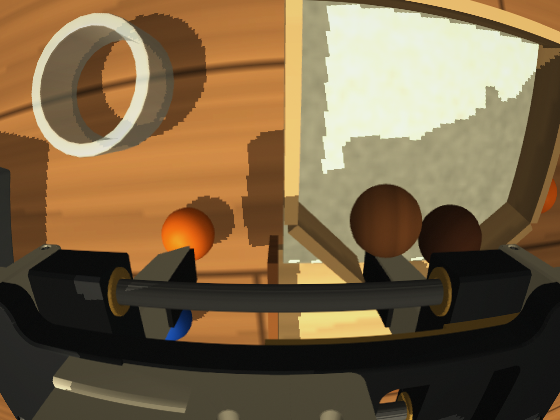

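View pics/s11.png

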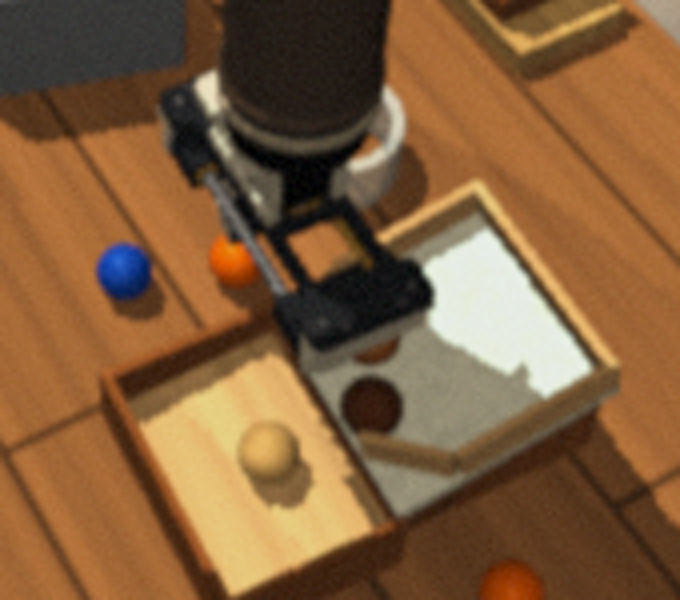

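The pale ball has rolled into the tray, and the dark one is moving into its place. I'll hold still to let it roll past.

{"op": "send_rows", "data": {"claw": [-1, -1, -1, -1, -1], "delta_pos": [[0, 0, 0], [0, 0, 0], [0, 0, 0], [0, 0, 0], [0, 0, 0]], "dr": [[0, 0, 0], [0, 0, 0], [0, 0, 0], [0, 0, 0], [0, 0, 0]]}}

```text
clock: 13.2
position: [0.5799, -0.1002, 0.0581]
ee_rot: [-3.139, 0.089, -0.003]
force: [-1.0, -0.4, 0.9]
width: 1.0
```

Run:
```python
from h import *
s=readout.observe();print(s['position'],s['force'],s['width'])
for n in ("wrist","side"):
    im,d=imaging.get_image(n); cv2.imwrite(f"pics/{n}12.png",im)
    if n=="side": crop(im,240,180,170,150,4,"pics/s12.png")
```

```text
[ 0.5799 -0.1002  0.0581] [-0.9577 -0.4253  0.8538] 0.9997532780111037
```

View pics/s12.png

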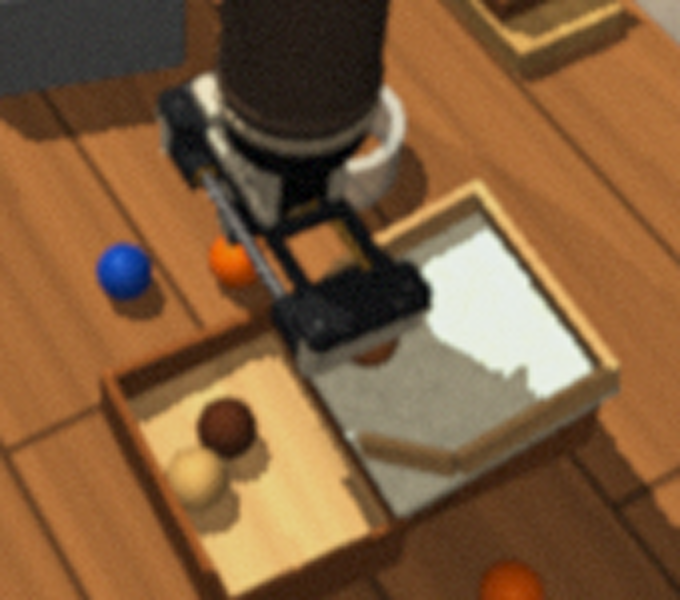

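Dark and pale are in the tray. I'll lift straight out so the brown ball follows.

{"op": "send_rows", "data": {"claw": [-1, -1, -1, -1, -1], "delta_pos": [[0, 0, -0.12], [0, 0, -0.28], [0, 0, -0.44], [0, 0, -0.6], [0, 0, -0.7]], "dr": [[0, 0, 0], [0, 0, 0], [0, 0, 0], [0, 0, 0], [0, 0, 0]]}}

```text
clock: 13.8
position: [0.5805, -0.101, 0.2362]
ee_rot: [-3.139, 0.09, -0.008]
force: [-0.1, 0.6, -0.2]
width: 1.0
```

{"op": "send_rows", "data": {"claw": [-1, -1, -1, -1, -1], "delta_pos": [[0, -0.1, 0], [0, -0.2, 0], [0, -0.3, 0], [0, -0.4, 0], [0, -0.4, 0]], "dr": [[0, 0, 0], [0, 0, 0], [0, 0, 0], [0, 0, 0], [0, 0, 0]]}}

```text
clock: 14.3
position: [0.5856, 0.0041, 0.2328]
ee_rot: [-3.137, 0.08, -0.002]
force: [-0.2, -0.6, 0.0]
width: 0.998
```

{"op": "send_rows", "data": {"claw": [-1, -1, -1, -1, -1], "delta_pos": [[0, 0, 0], [0, 0, 0], [0, 0, 0], [0, 0, 0], [0, 0, 0]], "dr": [[0, 0, 0], [0, 0, 0], [0, 0, 0], [0, 0, 0], [0, 0, 0]]}}

```text
clock: 14.8
position: [0.5854, -0.0012, 0.2333]
ee_rot: [-3.139, 0.091, -0.003]
force: [-0.2, 0.7, 0.2]
width: 1.001
```

Run:
```python
from h import *
s=readout.observe();print(s['clock'],s['position'],s['force'],s['width'])
for n in ("wrist","side","top"):
    im,d=imaging.get_image(n); cv2.imwrite(f"pics/{n}13.png",im)
```

```text
14.8 [ 0.5854 -0.0012  0.2333] [-0.1761  0.7332  0.206 ] 1.0011778653097627
```

View pics/side13.png

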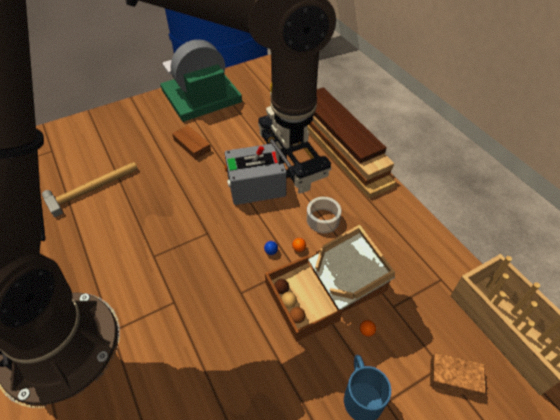

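View pics/top13.png

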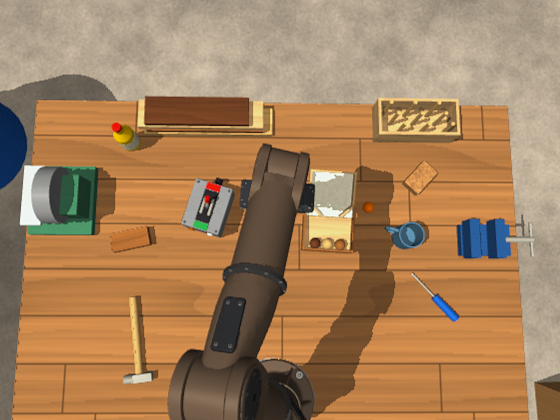

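All three balls are in the tray: side view (282,286), (289,300) and (298,315). I'll wait half a second, check that nothing is moving and look at the toggle once more.

{"op": "send_rows", "data": {"claw": [-1, -1, -1, -1, -1], "delta_pos": [[0, 0, 0], [0, 0, 0], [0, 0, 0], [0, 0, 0], [0, 0, 0]], "dr": [[0, 0, 0], [0, 0, 0], [0, 0, 0], [0, 0, 0], [0, 0, 0]]}}

```text
clock: 15.45
position: [0.5854, -0.0006, 0.2332]
ee_rot: [-3.139, 0.089, -0.003]
force: [0.4, 0.4, -0.1]
width: 1.0
```

Run:
```python
from h import *
im,d=imaging.get_image("side"); cv2.imwrite("pics/side14.png",im)
o=cv2.imread("pics/side13.png")
print("tray diff",cv2.absdiff(im,o)[255:335,265:345].mean(), "elsewhere",cv2.absdiff(im,o)[340:415,340:420].mean())
a=cv2.resize(im[130:205,220:295],(400,400),interpolation=2);b=cv2.resize(im[255:335,262:342],(400,400),interpolation=2)
cv2.imwrite("pics/s14.png",np.hstack([a,b]))
```

```text
tray diff 2.37421875 elsewhere 2.548722222222222
```

View pics/s14.png

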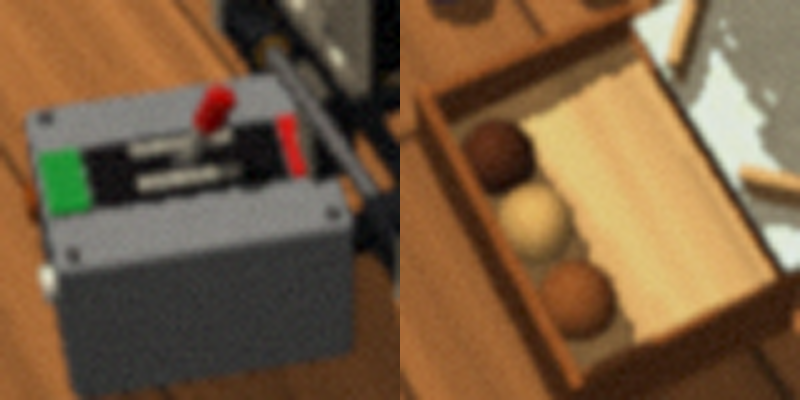

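The balls are at rest along the tray's far wall, and the toggle is seated towards red. Handing in.

```bash
python3 -c "
from cell import arm
print(arm.sign_off())"
```

```text
the job is handed in; nothing more can be done
None
```

The job is done and handed in at about 15.5 s of the 53 s allowed. I locked the drive off first: pulled the toggle out, swung it to the red side and let it seat. Then I pushed the brown ball back about 20 mm with one finger. The pale and dark balls rolled out past the finger, and the brown one followed when I lifted it.

**Last checks:**
- **Balls:** all three lie still against the tray's far wall, with no change between two pictures about 0.6 s apart.
- **Toggle:** it leans to red. Right after release, its cap end was within about 1 pixel of where a seated bat should be.
- **Bystanders:** the mug, tape and offcut look unmoved; I checked these by eye only.
- **Gripper:** clear of everything, with no contact force on the wrist.

**What went wrong:** my first push, with the fingers shut, wedged a sloped finger back against the brown ball. The wrist force reached about 90 N, below the 120 N limit. I think only the fingers were in contact, not the gripper's body, but I could not confirm that, so the 40 N limit on the body is unproven for that moment. I backed out with the balls unmoved, then pushed with the flat side of one finger and the gripper open, which worked at low force.

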